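Overhang a rack cover plate for its clip nuts

ROBOT

A 6-joint arm with a two-finger parallel gripper is mounted at the origin on the work surface. World frame = base frame: x ahead of the robot, y to its left, z up, the work surface at z = 0. Lengths are in m, angles in degrees, forces in N, time in s.
With the tool pointing down it reaches from about 0.35 to 0.875 m from the base axis. Payload 4.2 kg.
Tool frame: the origin (TCP) lies at the very end of the fingers, on their centre line; the grasp point (between the pads) lies 19 mm behind it (tcp_to_grasp is the z of the grasp point in the tool frame, in m); z points along the fingers, y is the direction in which the jaws open and shut (so a half turn about z gives the same grasp; the last joint's range is limited). The gripper opens to 87 mm and grips with 3 to 60 N. Pads are 19 mm wide; open, the fingers measure 117 mm over their backs; the gripper's body (75 mm by 190 mm) begins 51 mm behind the grasp point.
Start: joints at [14.817, 22.042, 0.453, 0, -68.411, -14.817], TCP at [0.625, 0, 0.223] pointing down, gripper open.
Joint ranges: [-179.83, 179.83], [-69.29, 118.12], [-61.27, 80.66], [-181.25, 117.63], [-171.15, -9.14], [-177.46, 177.46]. Speed limits (degrees/s): [159.86, 159.86, 180, 180, 180, 180].

INTERFACE

Orientations are given as a 3x3 rotation matrix whose columns are the frame's x, y, z axes.
In Python, from station import sense, capture, camera_params, finish_job, tcp_to_grasp gives the robot as it stands.
- The arm moves only by the shell command python3 -m inch 'ROWS'. ROWS is JSON, a list of rows, each an object of numbers: "jaw": the closure in counts, from 0 (fully open) to 255 (shut); "x", "y", "z": the shift along the world's x, y, z normalised to -1 to 1, where 1 is 0.06 m; "ax", "ay", "az": the turn, a rotation vector about the world's x, y, z normalised to -1 to 1, where 1 is 10 degrees. A call has 1 to 12 rows; each row shifts and turns the pose as measured when the row begins; what a row does not reach is not made up. A row lasts 1/8 s, in which the tool goes at most 62.5 mm and 10.7 degrees, less where a joint would pass 70% of its speed; a pose out of reach is approached as far as the arm can. A call with a number of a shift or a turn outside -1 to 1 is refused whole. A call with a gripper value outside its range is refused whole. The fingers move at their own pace and stop on an object; the grip force is fixed at half the most. Time passes only in rows, so rows that do not move let the fingers close. It gives the time, the measured TCP pose, the force and the opening at its end, in the units of the state.
- sense(): the state, without advancing time (a new reading comes with each control period).
- capture(name): name is "scene" or "side" or "wrist"; returns the picture (400x640x3 uint8, red, green, blue); there is no depth.
- camera_params(name): a dict with "vfov" (degrees; the focal length in pixels is half the picture's height over the tangent of half this angle, whatever the lens; pixels are square), "cx", "cy" (the principal point, pixels), "R" (3x3) and "t" (3): a world point X has camera coordinates R X + t. Camera axes: x right, y down, z forward; pixel columns grow to the right and rows downward; lengths in m; the calibration is good to about 2 mm. A picture is of the moment at which its call begins: read the wrist's pose just before it. camera_params takes no time and is no camera call; for the wrist camera it gives the pose at the moment of the call.
- finish_job(): hands the job in, once; it reports no verdict.
The state is a dict: "time_s": time; "joints": joint angles; "joint_velocities": joint speeds; "effort": joint torques, N m; "tcp_pos": TCP position; "ee_rot": TCP orientation; "wrist_force": force on the tool from outside, world axes, zero at the start; "moment": the same for the moment, N m; "gripper_width": opening from 0.0 (shut) to 1.0 (fully open).
Only numpy, scipy, OpenCV 4.12 (cv2) and the standard library are available. Lean on these libraries where they do the work, as an engineer would, in place of code of your own. Each camera call takes 0.05 s, during which the arm holds its last target.

TASK

Clip nuts must go onto the holes along the far edge of the black cover plate: push or slide the plate over the raised board, without lifting it, until its front edge sticks out past the board's far edge (the one with the orange strip) and the yellow line across the plate lies squarely along that board edge. Then press down on top of the plate, over the board, with the fingertips, roughly 10 N (5 to 25 N will do), to keep it steady for the technician, and finish while still holding it pressed like that. Leave everything else on the bench where it is.

Things in the scene. Friction and masses are not known exactly. Their poses are not given: they have to be found in the camera images.
- riser: fixed raised assembly board, grey laminate top on dark feet, 300 mm (x) x 500 mm (y) x 50 mm high. Origin at the centre of its underside on the table; +x points away from the robot to the far edge with the orange strip, z up. Its flat top is 50 mm above the table.
- edge (a point): middle of the board's far top edge (the one with the orange strip): 150 mm along the board's +x from its centre, at the top surface. Its axes are the board's: x straight out over the edge, y along the edge, z up.
- plate: loose flat black plate on the board, 110 (x) x 180 (y) x 6 mm, 0.2 to 0.4 kg, stays where it is slid. Origin: centre of its underside. +x: to its front edge, facing the board's far edge, with four 10 mm holes. Yellow line 4 mm wide along y at x = +15 mm: 40 mm behind the front edge, 70 mm ahead of the straight rear edge. At the goal its centre is 15 mm inside the board's edge: press there or further back
- line_left (a point): left end of the yellow line (plate x = +15 mm, y = +90 mm), at the plate's underside
- line_right (a point): right end of the yellow line (plate x = +15 mm, y = -90 mm), at the plate's underside
- nut_tub: bystander: open blue tub with nuts, 75 x 60 x 35 mm, on the board to the left of the plate (about +205 mm along the board's y); origin at the centre of its underside
- screwdriver: bystander: red-handled screwdriver, 170 mm long, about 30 mm high, on the board to the right of the plate (about -205 mm along the board's y), lying roughly along the board's x; origin below its middle
- mug: bystander: blue mug, 80 mm across, 95 mm high, on the table beyond the board; origin at the centre of its underside
- tape: bystander: green tape ring, 100 mm across, 24 mm high, flat on the table to the right of the board; origin at the centre of its underside
- carton: bystander: small cardboard carton, 90 x 120 x 60 mm, on the table beyond the board; origin at the centre of its underside
- wrench: bystander: steel wrench, 180 mm long, lying on the table to the right of the board; origin below its middle
Mind the look-alikes: they are no part of the job. There is more than one size of the plate; the one meant has the size given above.

How it is judged:
By the outcome, as a careful person would: the job done as asked, in the order asked, and still so for the second after the job is handed in, while the arm keeps its last pose, push and grip.
It also fails if it takes over 48 s, if anything falls off the work surface, if the arm or the gripper's body presses on something with over 40 N, if the wrist force passes 120 N, or if a joint passes its speed limit or range.

## Working session

There is one attempt and no reset: what is moved stays moved. The work goes in short steps, Python scripts to look and compute and a shell command to move; the robot and the scene stay as the last step left them, time stands still between calls to the robot, and variables do not carry over. Pictures are saved under pics/ and viewed, and the job is handed in when it is done.

```bash
mkdir -p pics; ls
python3 - <<'E'
from station import *
import cv2,json
s=sense();print({k:s[k] for k in('time_s','tcp_pos','wrist_force','gripper_width')},tcp_to_grasp)
for n in('scene','side','wrist'):
    p=camera_params(n);print(n,p)
    cv2.imwrite(f'pics/{n}0.png',capture(n)[:,:,::-1])
E
```

```text
pics
{'time_s': 0.0, 'tcp_pos': array([6.24415054e-01, 1.34481301e-05, 2.21471190e-01]), 'wrist_force': array([ 0.04325735, -0.05672837, -0.27371231]), 'gripper_width': 0.9985558023336518} -0.0187
scene {'vfov': 44.66840408418391, 'cx': 322.4069013199894, 'cy': 196.58699161169983, 'R': array([[ 0.87826971,  0.47782437, -0.0180608 ],
       [ 0.27076329, -0.5281011 , -0.80485804],
       [-0.39411871,  0.70199224, -0.5931925 ]]), 't': array([-0.41002262, -0.10590829,  1.61318339])}
side {'vfov': 50.39713511543904, 'cx': 324.11667103881825, 'cy': 199.65555625935332, 'R': array([[ 0.92868343, -0.37076517,  0.00895915],
       [-0.18325151, -0.47973801, -0.85806196],
       [ 0.32243753,  0.79522615, -0.51346802]]), 't': array([-0.48918555,  0.12504178,  1.12518956])}
wrist {'vfov': 71.54371564008612, 'cx': 320.89400613561577, 'cy': 201.14523612203757, 'R': array([[-0.99999732,  0.00112682,  0.00202137],
       [ 0.00163318,  0.96245817,  0.27142512],
       [-0.00163964,  0.2714277 , -0.96245744]]), 't': array([ 0.62380489, -0.03329129,  0.38946603])}
```

View pics/scene0.png

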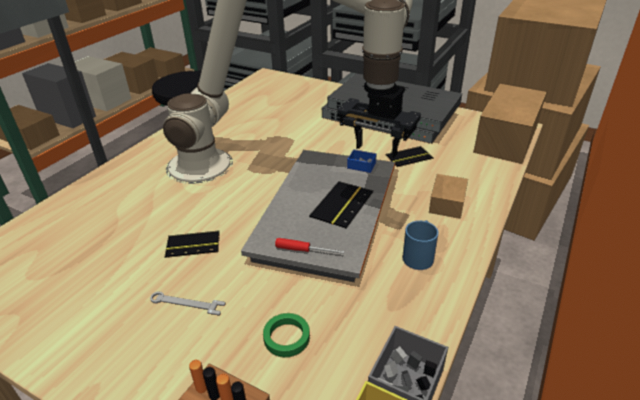

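View pics/side0.png

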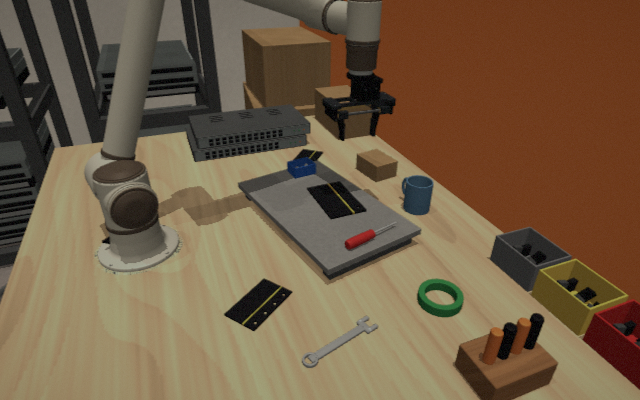

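View pics/wrist0.png

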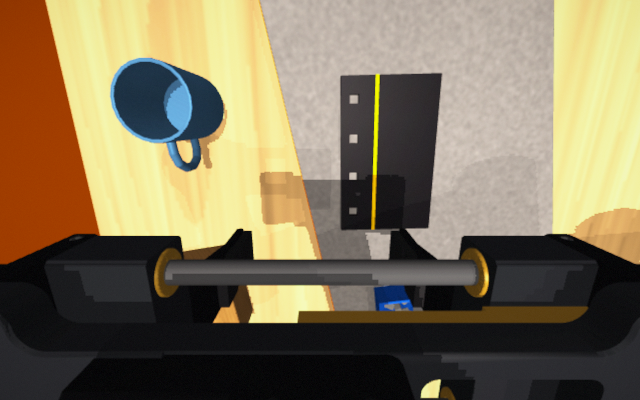

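The scene view shows the board with the plate at (341,204), the tub at (362,160) and the screwdriver at (305,246). The wrist view shows the plate with corners at about (341,76), (441,73), (429,228) and (341,230). The board's far edge runs from (260,0) to (334,310), tilted relative to the plate. Next I'll measure these properly.

```bash
cat > h.py <<'E'
import numpy as np,cv2
from station import *
def ray(p,uv,z,h=400):
    f=200/np.tan(np.radians(p['vfov']/2));R=np.array(p['R']);t=np.array(p['t'])
    uv=np.atleast_2d(np.asarray(uv,float))
    d=np.c_[(uv[:,0]-p['cx'])/f,(uv[:,1]-p['cy'])/f,np.ones(len(uv))]@R   # R^T d
    c=-R.T@t
    return c+d*((z-c[2])/d[:,2])[:,None]
def proj(p,X):
    f=200/np.tan(np.radians(p['vfov']/2));c=np.atleast_2d(X)@np.array(p['R']).T+p['t']
    return np.c_[f*c[:,0]/c[:,2]+p['cx'],f*c[:,1]/c[:,2]+p['cy']]
E
python3 - <<'E'
from h import *
p=camera_params('wrist')
im=cv2.imread('pics/wrist0.png')
cv2.imwrite('pics/w0crop.png',cv2.resize(im[0:320,220:470],None,fx=2.2,fy=1.8,interpolation=cv2.INTER_CUBIC))
hsv=cv2.cvtColor(im,cv2.COLOR_BGR2HSV)
# yellow line on plate
m=cv2.inRange(hsv,(22,150,120),(35,255,255));m[:,:345]=0;m[:,390:]=0;m[235:]=0
ys,xs=np.nonzero(m);print('line rows',ys.min(),ys.max())
P=ray(p,np.c_[xs,ys],.056)
vx,vy,x0,y0=cv2.fitLine(P[:,:2].astype(np.float32),cv2.DIST_HUBER,0,.01,.01).ravel()
a=((P[:,:2]-[x0,y0])@[vx,vy]);e=[np.array([x0,y0])+t*np.array([vx,vy]) for t in(a.min(),a.max())]
print('line ends',e,'len',a.max()-a.min())
c=[(341,76),(441,73),(429,229),(341,230)]
C=ray(p,c,.056);print('corners',C.round(4),[np.linalg.norm(C[i]-C[i-3]) for i in range(4)])
# board edge: 
print(ray(p,[(260,0),(334,310),(553,0),(553,210)],.05).round(4))
pts=ray(camera_params('scene'),[(305,152),(396,165),(362,272),(247,256)],.05);print('scene board corners NL,FL,FR,NR',pts.round(4))
ps=ray(camera_params('side'),[(416,230),(328,265)],.05);print('side FR NR',ps.round(4))
print('tub',ray(camera_params('scene'),[(348,165),(372,171)],.05))
print('driver',ray(camera_params('scene'),[(276,245),(343,254)],.06))
E
```

```text
line rows 74 228
line ends [array([0.55907426, 0.05301342]), array([ 0.56290569, -0.12529137])] len 0.17834594897147796
corners [[ 0.6021 -0.1233  0.056 ]
 [ 0.4939 -0.1262  0.056 ]
 [ 0.4879  0.0544  0.056 ]
 [ 0.5988  0.0556  0.056 ]] [np.float64(0.10828705118520278), np.float64(0.180741717823751), np.float64(0.11083775741430571), np.float64(0.17892276049493994)]
[[ 0.6868 -0.1967  0.05  ]
 [ 0.6059  0.1779  0.05  ]
 [ 0.3835 -0.1966  0.05  ]
 [ 0.3319  0.0315  0.05  ]]
scene board corners NL,FL,FR,NR [[ 0.3178  0.1584  0.05  ]
 [ 0.6068  0.2184  0.05  ]
 [ 0.7068 -0.2464  0.05  ]
 [ 0.4367 -0.3261  0.05  ]]
side FR NR [[ 0.6839 -0.2561  0.05  ]
 [ 0.4144 -0.3046  0.05  ]]
tub [[0.4753542  0.15158312 0.05      ]
 [0.55479863 0.15432301 0.05      ]]
driver [[ 0.48450398 -0.26912146  0.06      ]
 [ 0.64508564 -0.22197555  0.06      ]]
```

Run:
```python
from h import *
im=cv2.imread('pics/scene0.png')
cv2.imwrite('pics/s0crop.png',cv2.resize(im[140:290,230:410],None,fx=4,fy=4,interpolation=cv2.INTER_CUBIC))
```

```text
(no output)
```

View pics/s0crop.png

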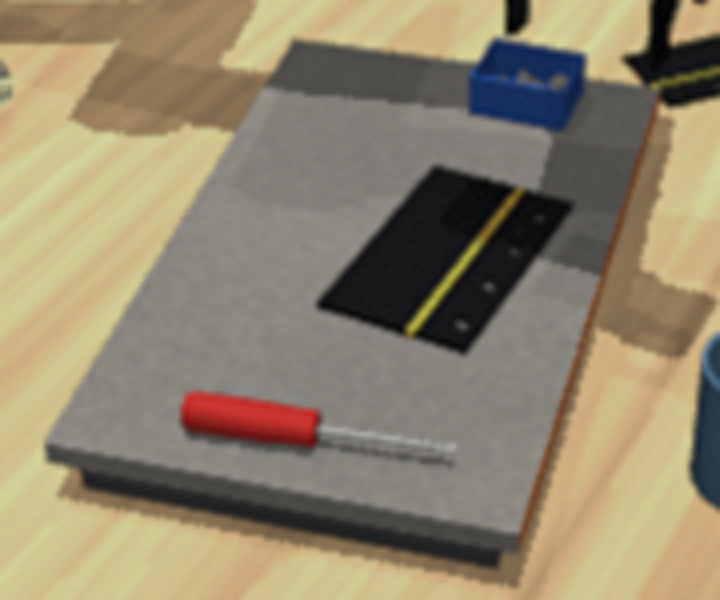

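View pics/w0crop.png

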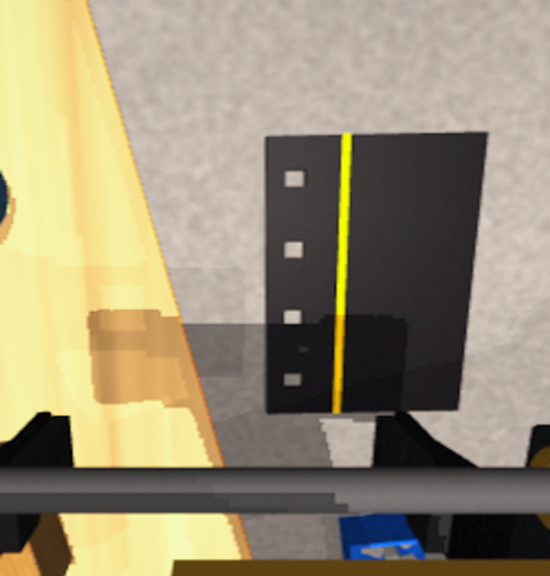

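Run:
```python
from h import *
s=sense();print(s['time_s'],s['ee_rot'].round(3),s['joints'])
p=camera_params('wrist');im=cv2.imread('pics/wrist0.png').astype(float)
# far edge subpixel: per row, strongest gradient in blue channel near the guess line
pts=[]
g=cv2.GaussianBlur(im[:,:,0]-im[:,:,2],(5,1),0)
for r in range(0,165,3):
    x=260+74*r/310; xs=np.arange(int(x)-14,int(x)+15); d=np.abs(np.gradient(g[r]))[xs]
    pts.append((xs[d.argmax()],r))
P=ray(p,pts,.05);l=cv2.fitLine(P[:,:2].astype(np.float32),cv2.DIST_HUBER,0,.001,.001).ravel()
print(l,np.degrees(np.arctan2(-l[0],l[1])), np.abs((P[:,:2]-l[2:])@[l[1],-l[0]]).max())
u=np.array([abs(l[1]),-l[0]*np.sign(l[1])]);print('u',u,'edge dist',u@l[2:], 'line mid dist',u@np.array([.561,-.0361]), 'rear', u@np.array([.4909,-.0359]))
# check side/scene
E=np.array([[*(l[2:]+t*np.array(l[:2])),.05] for t in(-.2,-.1,0.,.1,.2)])
for n in('scene','side'):
    a=cv2.imread(f'pics/{n}0.png')
    for q in proj(camera_params(n),E): cv2.circle(a,(int(q[0]*1),int(q[1])),1,(255,0,255),-1)
    q=proj(camera_params(n),E).mean(0).astype(int);c=a[max(q[1]-80,0):q[1]+80,q[0]-100:q[0]+100];cv2.imwrite(f'pics/{n}e.png',cv2.resize(c,None,fx=4,fy=3.7))
```

```text
0.15 [[-0.    -1.    -0.002]
 [-1.     0.    -0.   ]
 [ 0.     0.002 -1.   ]] [ 1.48148556e+01  2.20811834e+01  3.97061865e-01 -1.94898564e-02
 -6.84114713e+01 -1.48173175e+01]
[ 0.21536086 -0.97653455  0.66985905 -0.11701778] -167.5633 0.0006250259239504361
u [0.97653455 0.21536086] edge dist 0.6289395 line mid dist 0.5400613527551293 rear 0.47164935329407454
```

View pics/scenee.png

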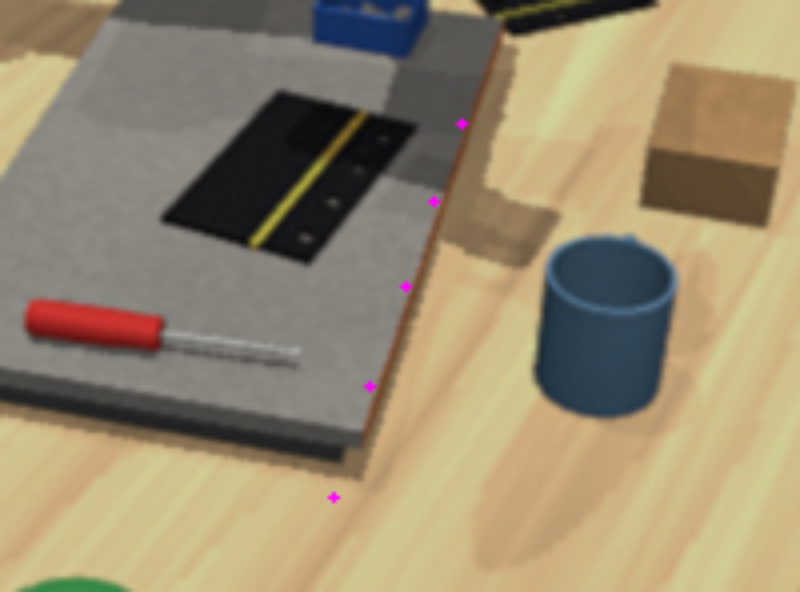

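View pics/sidee.png

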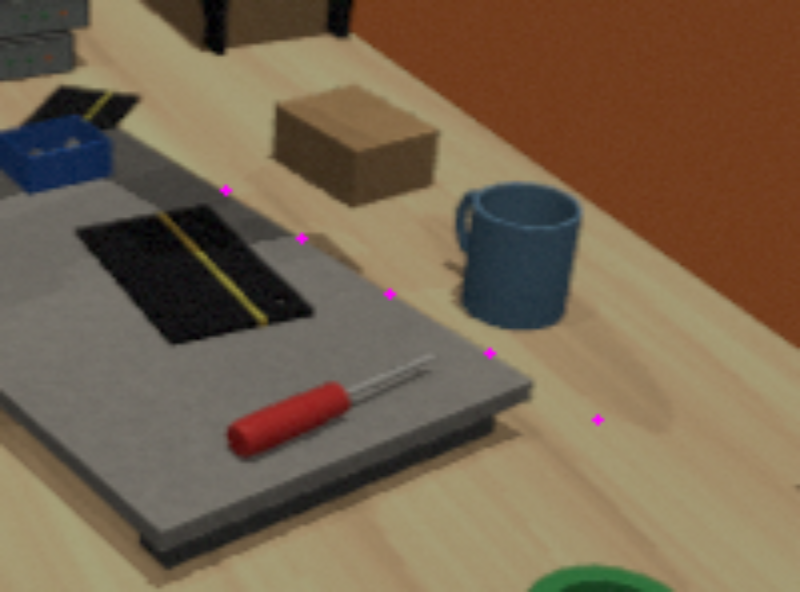

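The edge fit lands on the orange strip in both fixed views. The board's yaw is 12.4° and the plate's is about 1.2°, and the line has about 89 mm to travel. I'll turn the jaws parallel to the board edge and move in behind the plate.

```bash
python3 -m inch '[{"jaw":0,"x":-0.35,"y":-0.12,"z":-0.1,"az":-0.97},{"jaw":0,"x":-0.35,"y":-0.12,"z":-0.1,"az":-0.97},{"jaw":0,"x":-0.35,"y":-0.12,"z":-0.1,"az":-0.97},{"jaw":0,"x":-0.35,"y":-0.12,"z":-0.1,"az":-0.97},{"jaw":0,"x":-0.35,"y":-0.12,"z":-0.1,"az":-0.97},{"jaw":0,"x":-0.35,"y":-0.12,"z":-0.1,"az":-0.97},{"jaw":0,"x":-0.35,"y":-0.12,"z":-0.1,"az":-0.97},{"jaw":0,"x":-0.35,"y":-0.12,"z":-0.1,"az":-0.97},{"jaw":0}]'; python3 -c "
from h import *
s=sense();R=s['ee_rot'];print(s['time_s'],s['tcp_pos'],R.round(4).tolist(),np.degrees(np.arctan2(R[1,1],R[0,1])),s['joints'])
cv2.imwrite('pics/w1.png',capture('wrist')[:,:,::-1])"
```

```text
0.15 [ 6.24541341e-01 -1.04144571e-05  2.21703157e-01] [[-0.0002, -1.0, -0.0017], [-1.0, 0.0002, -0.0001], [0.0001, 0.0017, -1.0]] 179.99034599451088 [ 1.48148556e+01  2.20811834e+01  3.97061865e-01 -1.94898564e-02
 -6.84114713e+01 -1.48173175e+01]$[0]: bad value
```

View pics/w1.png

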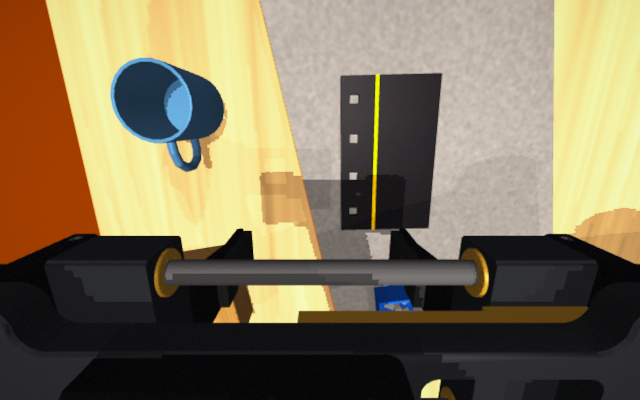

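The call was refused and the arm didn't move, probably because each row needs every key.

```bash
python3 -m inch '[{"jaw":0,"x":-0.35,"y":-0.12,"z":-0.1,"ax":0,"ay":0,"az":-0.97},{"jaw":0,"x":-0.35,"y":-0.12,"z":-0.1,"ax":0,"ay":0,"az":-0.97},{"jaw":0,"x":-0.35,"y":-0.12,"z":-0.1,"ax":0,"ay":0,"az":-0.97},{"jaw":0,"x":-0.35,"y":-0.12,"z":-0.1,"ax":0,"ay":0,"az":-0.97},{"jaw":0,"x":-0.35,"y":-0.12,"z":-0.1,"ax":0,"ay":0,"az":-0.97},{"jaw":0,"x":-0.35,"y":-0.12,"z":-0.1,"ax":0,"ay":0,"az":-0.97},{"jaw":0,"x":-0.35,"y":-0.12,"z":-0.1,"ax":0,"ay":0,"az":-0.97},{"jaw":0,"x":-0.35,"y":-0.12,"z":-0.1,"ax":0,"ay":0,"az":-0.97},{"jaw":0,"x":0,"y":0,"z":0,"ax":0,"ay":0,"az":0}]' && python3 -c "
from h import *
s=sense();R=s['ee_rot'];print(s['time_s'],s['tcp_pos'],R.round(4).tolist(),np.degrees(np.arctan2(R[1,1],R[0,1])),s['joints'])
cv2.imwrite('pics/w2.png',capture('wrist')[:,:,::-1])"
```

```text
time_s: 1.32
tcp_pos: [0.4499, -0.0593, 0.1703]
ee_rot: [[-0.985, -0.171, -0.003], [-0.171, 0.985, 0.002], [0.003, 0.003, -1.0]]
wrist_force: [-0.1, 0.4, 0.6]
gripper_width: 0.998
1.325 [ 0.44993573 -0.05925491  0.17031631] [[-0.9853, -0.1707, -0.0034], [-0.1707, 0.9853, 0.0025], [0.003, 0.003, -1.0]] 99.82885639963578 [ 12.98265352   8.25561528 -26.81525168  -0.22291864 -55.08877687
 -93.02570791]
```

View pics/w2.png

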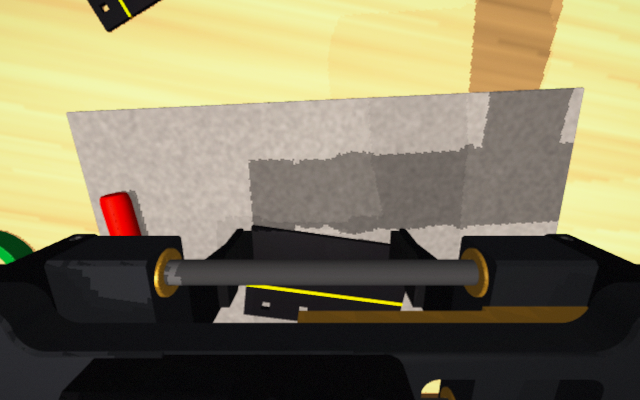

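In this view the camera faces back toward the robot: near board edge along row ~100, plate half hidden at (320,270). I'll use the equivalent grasp half a turn away, which puts the camera on the far side. It can then watch the line and the board edge during the push.

```bash
python3 -m inch '[{"jaw":0,"x":0,"y":0,"z":0,"ax":0,"ay":0,"az":0.98},{"jaw":0,"x":0,"y":0,"z":0,"ax":0,"ay":0,"az":0.98},{"jaw":0,"x":0,"y":0,"z":0,"ax":0,"ay":0,"az":0.98},{"jaw":0,"x":0,"y":0,"z":0,"ax":0,"ay":0,"az":0.98},{"jaw":0,"x":0,"y":0,"z":0,"ax":0,"ay":0,"az":0.98},{"jaw":0,"x":0,"y":0,"z":0,"ax":0,"ay":0,"az":0.98},{"jaw":0,"x":0,"y":0,"z":0,"ax":0,"ay":0,"az":0.98},{"jaw":0,"x":0,"y":0,"z":0,"ax":0,"ay":0,"az":0.98},{"jaw":0,"x":0,"y":0,"z":0,"ax":0,"ay":0,"az":0.98},{"jaw":0,"x":0,"y":0,"z":0,"ax":0,"ay":0,"az":0.98}]' &&  python3 -m inch '[{"jaw":0,"x":0,"y":0,"z":-0.1,"ax":0,"ay":0,"az":0.98},{"jaw":0,"x":0,"y":0,"z":-0.1,"ax":0,"ay":0,"az":0.98},{"jaw":0,"x":0,"y":0,"z":-0.1,"ax":0,"ay":0,"az":0.98},{"jaw":0,"x":0,"y":0,"z":-0.1,"ax":0,"ay":0,"az":0.98},{"jaw":0,"x":0,"y":0,"z":-0.1,"ax":0,"ay":0,"az":0.98},{"jaw":0,"x":0,"y":0,"z":-0.1,"ax":0,"ay":0,"az":0.98},{"jaw":0,"x":0,"y":0,"z":-0.1,"ax":0,"ay":0,"az":0.98},{"jaw":0,"x":0,"y":0,"z":0,"ax":0,"ay":0,"az":0}]' && python3 -c "
from h import *
s=sense();R=s['ee_rot'];print(s['time_s'],s['tcp_pos'],R.round(4).tolist(),np.degrees(np.arctan2(R[1,1],R[0,1])),s['joints'])
cv2.imwrite('pics/w3.png',capture('wrist')[:,:,::-1])"
```

```text
time_s: 2.62
tcp_pos: [0.464, -0.0559, 0.174]
ee_rot: [[0.383, -0.924, 0.005], [-0.924, -0.383, 0.005], [-0.003, -0.007, -1.0]]
wrist_force: [0.3, 0.1, -0.5]
gripper_width: 1.003
time_s: 3.62
tcp_pos: [0.4747, -0.0533, 0.1328]
ee_rot: [[0.997, 0.077, 0.004], [0.077, -0.997, 0.011], [0.005, -0.011, -1.0]]
wrist_force: [-0.0, 0.1, 0.8]
gripper_width: 0.998
3.625 [ 0.47471866 -0.05330087  0.13283648] [[0.997, 0.0775, 0.0042], [0.0774, -0.9969, 0.0112], [0.005, -0.0109, -0.9999]] -85.55763169946067 [ 12.7439618   12.96375508 -26.87399424  -0.75353607 -49.79038186
  82.18145226]
```

View pics/w3.png

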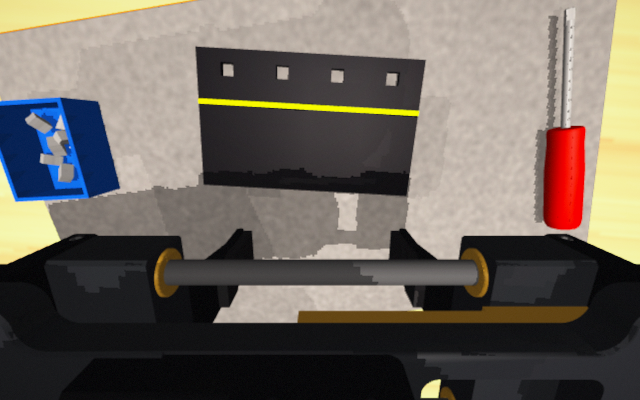

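The wrist view is clear now: plate rear edge from (204,184) to (407,195), yellow line at rows 100-113, tub on the left, screwdriver on the right. Now back off, finish the yaw, level the tool and descend.

```bash
python3 -m inch '[{"jaw":0,"x":-0.2,"y":-0.02,"z":-0.1,"ax":-0.06,"ay":0.02,"az":0.4},{"jaw":0,"x":-0.2,"y":-0.02,"z":-0.2,"ax":0,"ay":0,"az":0.38},{"jaw":0,"x":0,"y":0,"z":-0.3,"ax":0,"ay":0,"az":0},{"jaw":0,"x":0,"y":0,"z":-0.3,"ax":0,"ay":0,"az":0},{"jaw":0,"x":0,"y":0,"z":0,"ax":0,"ay":0,"az":0}]' && python3 -c "
from h import *
s=sense();R=s['ee_rot'];print(s['time_s'],s['tcp_pos'],R.round(4).tolist(),np.degrees(np.arctan2(R[1,1],R[0,1])),s['wrist_force'])"
```

```text
time_s: 4.3
tcp_pos: [0.4547, -0.0548, 0.0805]
ee_rot: [[0.978, 0.208, 0.008], [0.208, -0.978, 0.001], [0.009, 0.0, -1.0]]
wrist_force: [-0.1, -0.6, 0.5]
gripper_width: 0.998
4.3 [ 0.45471073 -0.05482643  0.08051407] [[0.9782, 0.2076, 0.0084], [0.2076, -0.9782, 0.0014], [0.0085, 0.0004, -1.0]] -78.01868907131373 [-0.11259126 -0.64644176  0.48235971]
```

```bash
python3 -m inch '[{"jaw":0,"x":-0.03,"y":0,"z":-0.2,"ax":0,"ay":0.05,"az":0.04},{"jaw":0,"x":0,"y":0,"z":-0.2,"ax":0,"ay":0,"az":0},{"jaw":0,"x":0,"y":0,"z":-0.04,"ax":0,"ay":0,"az":0},{"jaw":0,"x":0,"y":0,"z":0,"ax":0,"ay":0,"az":0}]' && python3 -c "
from h import *
s=sense();R=s['ee_rot'];print(s['time_s'],s['tcp_pos'],R.round(4).tolist(),np.degrees(np.arctan2(R[1,1],R[0,1])),s['wrist_force'])
p=camera_params('wrist');cv2.imwrite('pics/w4.png',capture('wrist')[:,:,::-1])"
```

```text
time_s: 4.8
tcp_pos: [0.4547, -0.0545, 0.0539]
ee_rot: [[0.977, 0.214, 0.003], [0.214, -0.977, 0.002], [0.003, -0.001, -1.0]]
wrist_force: [1.1, 0.7, -0.7]
gripper_width: 1.0
4.8 [ 0.45468303 -0.05448211  0.05391894] [[0.9768, 0.2139, 0.0026], [0.2139, -0.9768, 0.0018], [0.0029, -0.0012, -1.0]] -77.64698034412491 [ 1.08381275  0.65405043 -0.65893958]
```

View pics/w4.png

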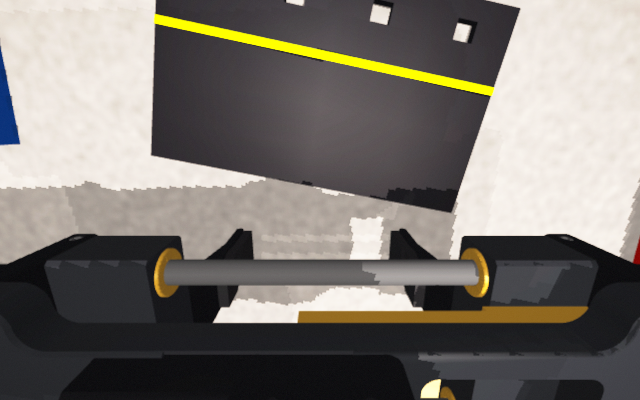

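```bash
python3 -m inch '[{"jaw":0,"x":0,"y":0,"z":-0.03,"ax":0,"ay":0.01,"az":0},{"jaw":0,"x":0.13,"y":0.028,"z":0,"ax":0,"ay":0,"az":0},{"jaw":0,"x":0.13,"y":0.028,"z":0,"ax":0,"ay":0,"az":0},{"jaw":0,"x":0.13,"y":0.028,"z":0,"ax":0,"ay":0,"az":0},{"jaw":0,"x":0.13,"y":0.028,"z":0,"ax":0,"ay":0,"az":0},{"jaw":0,"x":0.13,"y":0.028,"z":0,"ax":0,"ay":0,"az":0},{"jaw":0,"x":0,"y":0,"z":0,"ax":0,"ay":0,"az":0}]' && python3 -c "
from h import *
s=sense();R=s['ee_rot'];print(s['time_s'],s['tcp_pos'],R.round(4).tolist(),np.degrees(np.arctan2(R[1,1],R[0,1])),s['wrist_force'],s['tcp_pos'][:2]@[.9765,.2154])
p=camera_params('wrist');cv2.imwrite('pics/w5.png',capture('wrist')[:,:,::-1])"
```

```text
time_s: 5.72
tcp_pos: [0.4969, -0.0456, 0.0526]
ee_rot: [[0.977, 0.213, 0.001], [0.213, -0.977, 0.002], [0.002, -0.001, -1.0]]
wrist_force: [-0.6, 0.2, 0.4]
gripper_width: 1.0
5.725 [ 0.49686945 -0.04563833  0.05258676] [[0.977, 0.2135, 0.0013], [0.2135, -0.977, 0.0017], [0.0016, -0.0014, -1.0]] -77.67462221726485 [-0.60054339  0.21438759  0.431139  ] 0.4753625232805575
```

View pics/w5.png

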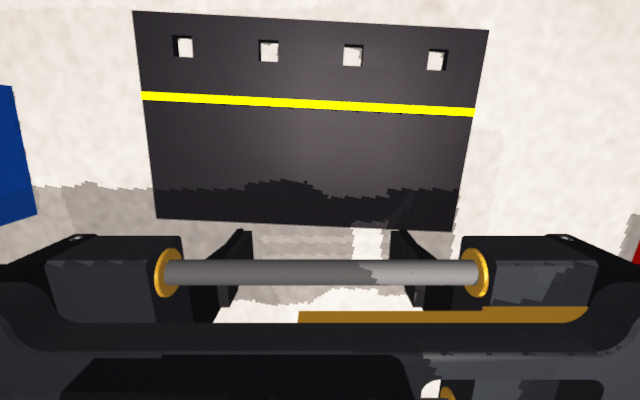

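The plate is swinging square: line from (142,96) to (474,112), with only a few degrees left. I'll carry on pushing and stop about 15 mm short.

```bash
python3 -m inch '[{"jaw":0,"x":0.13,"y":0.029,"z":-0.01,"ax":0,"ay":0,"az":0.01},{"jaw":0,"x":0.13,"y":0.029,"z":0,"ax":0,"ay":0,"az":0},{"jaw":0,"x":0.13,"y":0.029,"z":0,"ax":0,"ay":0,"az":0},{"jaw":0,"x":0.13,"y":0.029,"z":0,"ax":0,"ay":0,"az":0},{"jaw":0,"x":0.13,"y":0.029,"z":0,"ax":0,"ay":0,"az":0},{"jaw":0,"x":0.13,"y":0.029,"z":0,"ax":0,"ay":0,"az":0},{"jaw":0,"x":0.1,"y":0.022,"z":0,"ax":0,"ay":0,"az":0},{"jaw":0,"x":0,"y":0,"z":0,"ax":0,"ay":0,"az":0}]' && python3 -c "
from h import *
s=sense();R=s['ee_rot'];print(s['time_s'],s['tcp_pos'],R.round(4).tolist(),np.degrees(np.arctan2(R[1,1],R[0,1])),s['wrist_force'],s['tcp_pos'][:2]@[.9765,.2154])
p=camera_params('wrist');np.savez('w6.npz',**p);cv2.imwrite('pics/w6.png',capture('wrist')[:,:,::-1])"
```

```text
time_s: 6.78
tcp_pos: [0.5522, -0.0332, 0.0518]
ee_rot: [[0.976, 0.216, -0.001], [0.216, -0.976, 0.001], [-0.0, -0.002, -1.0]]
wrist_force: [1.0, 0.1, -0.1]
gripper_width: 1.004
6.775 [ 0.55221688 -0.03318183  0.0517686 ] [[0.9765, 0.2156, -0.0007], [0.2156, -0.9765, 0.0014], [-0.0004, -0.0015, -1.0]] -77.55068803875908 [ 1.00855804  0.13144895 -0.05558931] 0.5320924225827768
```

View pics/w6.png

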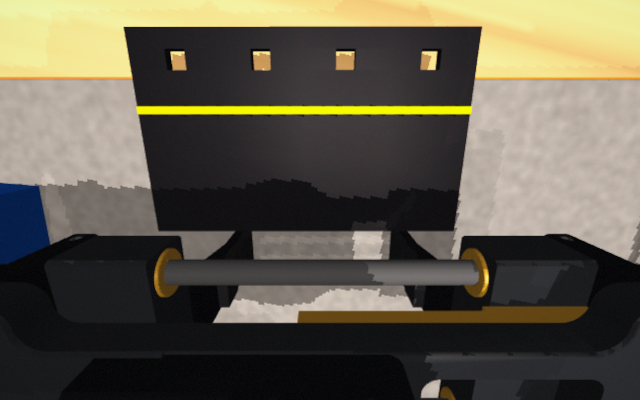

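The plate is square to the edge: board edge at row ~78, line at row ~110. I'll measure the remaining gap.

```bash
cat > m.py <<'E'
from h import *
def meas(p,im):
    hsv=cv2.cvtColor(im,cv2.COLOR_BGR2HSV)
    u=np.array([.9765,.2154]);v=np.array([-.2154,.9765])
    m=cv2.inRange(hsv,(26,180,120),(34,255,255));m[200:]=0
    n,lab,st,_=cv2.connectedComponentsWithStats(m)
    k=1+max(range(n-1),key=lambda i:st[i+1,2] if st[i+1,3]<25 and st[i+1,2]<420 else 0);print('line bbox',st[k])
    ys,xs=np.nonzero(lab==k);L=ray(p,np.c_[xs,ys],.056)[:,:2]
    # edge: per column, saturation step, outside plate
    e=[]
    x0,x1=st[k,0],st[k,0]+st[k,2]
    g=cv2.GaussianBlur(hsv[:,:,1].astype(float),(1,3),0)
    for c in list(range(20,x0-35,4))+list(range(x1+35,620,4)):
        col=g[:170,c];lo=np.nonzero(col>90)[0]
        if len(lo):e.append((c,lo.max()+.5))
    E=ray(p,e,.05)[:,:2]
    med=np.median(E@u);E=E[np.abs(E@u-med)<.004]
    a,b=np.polyfit(E@v,E@u,1),np.polyfit(L@v,L@u,1)
    print('n',len(E),'edge u,slope deg',np.polyval(a,(L@v).mean()),np.degrees(a[0]),'resid',np.std(E@u-np.polyval(a,E@v)))
    print('line u,slope',(L@u).mean(),np.degrees(b[0]),'v range',(L@v).min(),(L@v).max(), 'width(mm)',4)
    for q in((L@v).min(),(L@v).max()):print('gap mm at end',1e3*(np.polyval(a,q)-np.polyval(b,q)))
E
python3 -c "
from m import *
im=cv2.imread('pics/w6.png');meas(dict(np.load('w6.npz')),im)
h=cv2.cvtColor(im,cv2.COLOR_BGR2HSV);print([im[r,60].tolist()+h[r,60].tolist() for r in range(70,88)])
from math import *
"
```

```text
line bbox [ 137  106  334    9 2966]
n 50 edge u,slope deg 0.6290053290009616 0.16396086134467863 resid 2.9640855371901352e-05
line u,slope 0.6127961302459333 0.04151710594257126 v range -0.2315869339457274 -0.05241496766875113 width(mm) 4
gap mm at end 16.017293929101672
gap mm at end 16.400192784831958
[[149, 232, 245, 26, 100, 245], [150, 231, 245, 26, 99, 245], [148, 231, 245, 26, 101, 245], [147, 230, 245, 25, 102, 245], [146, 230, 245, 25, 103, 245], [146, 228, 246, 25, 104, 246], [119, 216, 246, 23, 132, 246], [38, 176, 247, 20, 216, 247], [68, 146, 234, 14, 181, 234], [145, 155, 166, 14, 32, 166], [156, 165, 178, 12, 32, 178], [161, 172, 183, 15, 31, 183], [161, 171, 183, 14, 31, 183], [160, 171, 183, 14, 32, 183], [159, 169, 182, 13, 32, 182], [160, 169, 181, 13, 30, 181], [158, 167, 180, 12, 31, 180], [157, 167, 178, 14, 30, 178]]
```

```bash
python3 -m inch '[{"jaw":0,"x":0.08,"y":0.018,"z":0,"ax":0,"ay":0,"az":0},{"jaw":0,"x":0.08,"y":0.018,"z":0,"ax":0,"ay":0,"az":0},{"jaw":0,"x":0.04,"y":0.009,"z":0,"ax":0,"ay":0,"az":0},{"jaw":0,"x":0,"y":0,"z":0,"ax":0,"ay":0,"az":0}]' && python3 -c "
from m import *
s=sense();R=s['ee_rot'];print(s['time_s'],s['tcp_pos'],np.degrees(np.arctan2(R[1,1],R[0,1])),s['tcp_pos'][:2]@[.9765,.2154])
p=camera_params('wrist');im=capture('wrist')[:,:,::-1].copy();cv2.imwrite('pics/w7.png',im);meas(p,im)"
```

```text
time_s: 7.32
tcp_pos: [0.5638, -0.0306, 0.0517]
ee_rot: [[0.977, 0.215, -0.003], [0.215, -0.977, 0.001], [-0.002, -0.002, -1.0]]
wrist_force: [-0.5, -0.1, 0.3]
gripper_width: 1.001
7.325 [ 0.56383625 -0.03055632  0.05170508] -77.56393550360058 0.5440042668313599
line bbox [ 137  106  335    9 3004]
n 50 edge u,slope deg 0.6291287616595916 0.17182135907280127 resid 3.080670853000058e-05
line u,slope 0.6246785585779255 0.06348807765077963 v range -0.23159360488942604 -0.05241164244220237 width(mm) 4
gap mm at end 4.280945641605749
gap mm at end 4.619737959792314
```

View pics/w7.png

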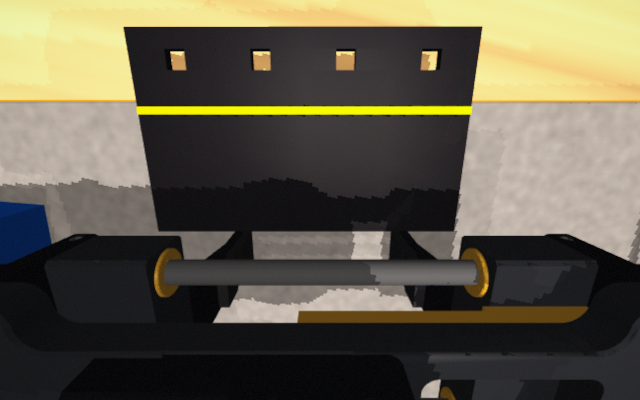

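```bash
python3 -m inch '[{"jaw":0,"x":0.04,"y":0.009,"z":0,"ax":0,"ay":0,"az":0},{"jaw":0,"x":0.04,"y":0.009,"z":0,"ax":0,"ay":0,"az":0},{"jaw":0,"x":0,"y":0,"z":0,"ax":0,"ay":0,"az":0}]' && python3 -c "
from m import *
s=sense();R=s['ee_rot'];print(s['time_s'],s['tcp_pos'],np.degrees(np.arctan2(R[1,1],R[0,1])),s['tcp_pos'][:2]@[.9765,.2154])
p=camera_params('wrist');im=capture('wrist')[:,:,::-1].copy();cv2.imwrite('pics/w8.png',im);meas(p,im)
cv2.imwrite('pics/s8.png',cv2.resize(capture('scene')[140:290,230:430,::-1],None,fx=4,fy=4,interpolation=cv2.INTER_CUBIC))
cv2.imwrite('pics/sd8.png',cv2.resize(capture('side')[140:280,240:440,::-1],None,fx=4,fy=4,interpolation=cv2.INTER_CUBIC))
"
```

```text
time_s: 7.75
tcp_pos: [0.5686, -0.0295, 0.0517]
ee_rot: [[0.977, 0.215, -0.003], [0.215, -0.977, 0.001], [-0.002, -0.002, -1.0]]
wrist_force: [-1.0, -0.2, -0.1]
gripper_width: 1.0
7.75 [ 0.56863799 -0.0294523   0.05168992] -77.56828191080794 0.5489309746062352
line bbox [ 136  106  336    9 3012]
n 50 edge u,slope deg 0.6290597499689307 0.06850493129167855 resid 1.7534495653137258e-16
line u,slope 0.6296184096746317 0.06830530130763607 v range -0.23179868171015358 -0.052155252870903446 width(mm) 4
gap mm at end -0.5589723446655093
gap mm at end -0.5583464309396602
```

View pics/w8.png

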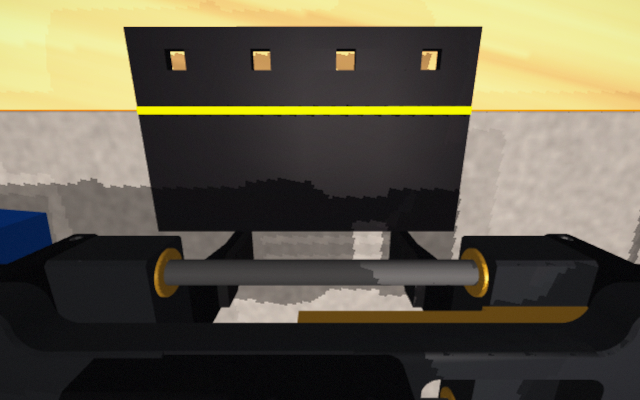

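View pics/s8.png

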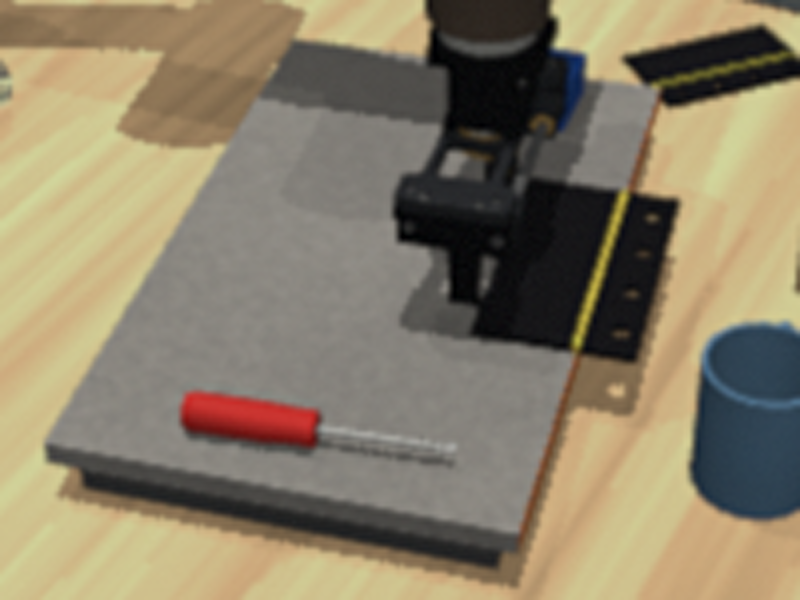

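View pics/sd8.png

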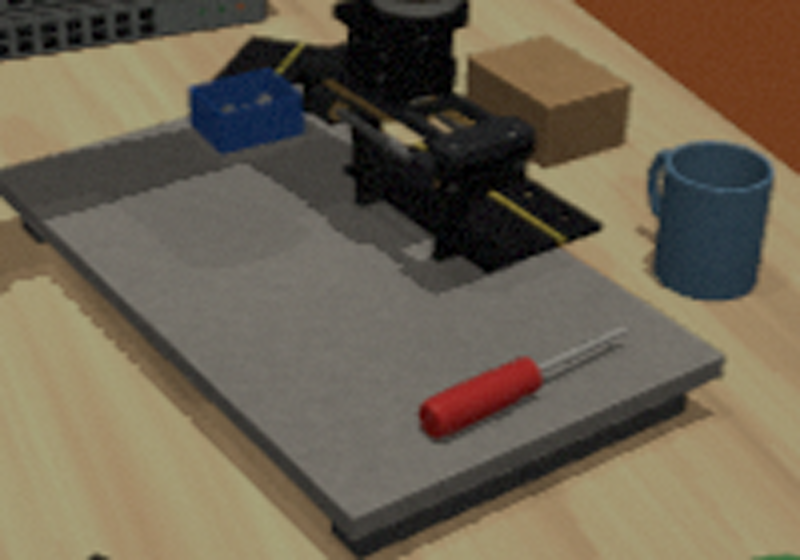

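The line is on the edge at both ends to within about 0.6 mm, and the scene view agrees. The tub and screwdriver haven't moved. Next: back off, lift, move over the plate behind its centre, and come down to just above it.

```bash
python3 -m inch '[{"jaw":0,"x":-0.13,"y":-0.029,"z":0,"ax":0,"ay":0,"az":0},{"jaw":0,"x":-0.05,"y":-0.011,"z":0.1,"ax":0,"ay":0,"az":0},{"jaw":0,"x":0,"y":0,"z":0.3,"ax":0,"ay":0,"az":0},{"jaw":0,"x":0,"y":0,"z":0.1,"ax":0,"ay":0,"az":0},{"jaw":0,"x":0.28,"y":0.062,"z":0,"ax":0,"ay":-0.015,"az":0},{"jaw":0,"x":0.28,"y":0.062,"z":0,"ax":0,"ay":0,"az":0},{"jaw":0,"x":0.28,"y":0.062,"z":0,"ax":0,"ay":0,"az":0},{"jaw":0,"x":0,"y":0,"z":-0.1,"ax":0,"ay":0,"az":0},{"jaw":0,"x":0,"y":0,"z":0,"ax":0,"ay":0,"az":0}]' && python3 -c "
from m import *
s=sense();R=s['ee_rot'];print(s['time_s'],s['tcp_pos'],R.round(4).tolist(),s['wrist_force'],s['tcp_pos'][:2]@[.9765,.2154],s['tcp_pos'][:2]@[-.2154,.9765])
p=camera_params('wrist');im=capture('wrist')[:,:,::-1].copy();cv2.imwrite('pics/w9.png',im);meas(p,im)
"
```

```text
time_s: 9.02
tcp_pos: [0.6074, -0.0206, 0.0773]
ee_rot: [[0.977, 0.215, 0.002], [0.215, -0.977, 0.003], [0.003, -0.002, -1.0]]
wrist_force: [-0.5, -0.2, -0.2]
gripper_width: 1.0
9.025 [ 0.60737942 -0.02056288  0.07731177] [[0.9767, 0.2145, 0.0021], [0.2145, -0.9767, 0.0025], [0.0026, -0.002, -1.0]] [-0.49903003 -0.2261244  -0.18995437] 0.5886767605646431 -0.1509091767513723
line bbox [ 173  171  271    7 1743]
n 66 edge u,slope deg 0.6321101720543242 0.08864749901789826 resid 1.6110981205582586e-16
line u,slope 0.6301660701247092 0.12438707868760286 v range -0.2318043946223384 -0.052278614794681974 width(mm) 4
gap mm at end 1.999163278087468
gap mm at end 1.887179883054868
```

View pics/w9.png

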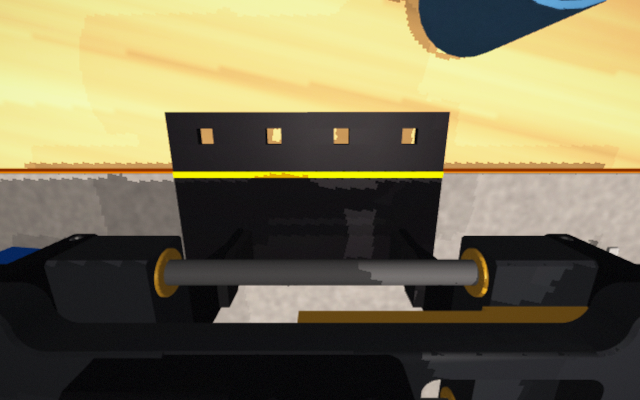

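My edge search stopped at row 170, which caps this reading. Rerunning with a wider range.

```bash
sed -i 's/g\[:170,c\]/g[:178,c]/' m.py; python3 -c "
from m import *
p=camera_params('wrist');im=cv2.imread('pics/w9.png');meas(p,im)
print([im[r,100].tolist() for r in range(164,180)],[im[r,300].tolist() for r in range(168,181)])"
```

```text
line bbox [ 173  171  271    7 1743]
n 66 edge u,slope deg 0.6296614644070234 0.0759225196325359 resid 2.440749952314672e-16
line u,slope 0.6304727641407517 0.11334233066969704 v range -0.23210245779292768 -0.05209896739942295 width(mm) 4
gap mm at end -0.753491078428592
gap mm at end -0.8710511614538063
[[93, 157, 206], [92, 158, 208], [94, 159, 209], [87, 151, 206], [48, 109, 177], [0, 49, 138], [0, 49, 138], [0, 83, 188], [0, 126, 229], [97, 144, 195], [161, 170, 182], [170, 180, 191], [171, 180, 192], [151, 159, 169], [104, 110, 118], [104, 111, 120]] [[50, 49, 53], [49, 47, 53], [50, 48, 52], [30, 147, 145], [0, 239, 236], [0, 250, 248], [0, 250, 248], [0, 250, 248], [0, 240, 243], [0, 143, 193], [17, 43, 54], [18, 17, 18], [19, 16, 17]]
```

With the wider range the line sits within 1 mm of the edge, still square (0.1°). Now I'll press down gently.

```bash
python3 -m inch '[{"jaw":0,"x":0,"y":0,"z":-0.14,"ax":0,"ay":0,"az":0},{"jaw":0,"x":0,"y":0,"z":-0.13,"ax":0,"ay":0,"az":0},{"jaw":0,"x":0,"y":0,"z":0,"ax":0,"ay":0,"az":0},{"jaw":0,"x":0,"y":0,"z":-0.02,"ax":0,"ay":0,"az":0},{"jaw":0,"x":0,"y":0,"z":-0.01,"ax":0,"ay":0,"az":0}]'; python3 -c "
from station import *
s=sense();print(s['tcp_pos'],s['wrist_force'],s['moment'])"
```

```text
time_s: 9.7
tcp_pos: [0.6064, -0.0209, 0.0586]
ee_rot: [[0.977, 0.215, 0.002], [0.215, -0.977, 0.002], [0.003, -0.002, -1.0]]
wrist_force: [1.0, -0.3, 0.4]
gripper_width: 0.999
[ 0.60641582 -0.02087828  0.05855232] [ 1.01073504 -0.29479943  0.35474754] [-0.18739092 -0.02204691  0.01316004]
```

```bash
python3 -m inch '[{"jaw":0,"x":0,"y":0,"z":-0.03,"ax":0,"ay":0,"az":0},{"jaw":0,"x":0,"y":0,"z":-0.01,"ax":0,"ay":0,"az":0}]'; python3 -m inch '[{"jaw":0,"x":0,"y":0,"z":-0.015,"ax":0,"ay":0,"az":0}]'
```

```text
time_s: 9.95
tcp_pos: [0.6066, -0.0208, 0.0566]
ee_rot: [[0.977, 0.215, 0.003], [0.215, -0.977, 0.002], [0.003, -0.002, -1.0]]
wrist_force: [-2.2, -0.3, 3.0]
gripper_width: 1.002
time_s: 10.07
tcp_pos: [0.6066, -0.0209, 0.0565]
ee_rot: [[0.977, 0.215, 0.003], [0.215, -0.977, 0.002], [0.003, -0.001, -1.0]]
wrist_force: [-3.0, 0.9, 7.0]
gripper_width: 0.999
```

```bash
python3 -m inch '[{"jaw":0,"x":0,"y":0,"z":-0.025,"ax":0,"ay":0,"az":0}]'; python3 -c "
from m import *
for i in range(3):
    p=camera_params('wrist');im=capture('wrist')[:,:,::-1].copy();s=sense();print(s['time_s'],s['tcp_pos'],s['wrist_force'])
cv2.imwrite('pics/w10.png',im)
sys=im"
```

```text
time_s: 10.2
tcp_pos: [0.6067, -0.0209, 0.0565]
ee_rot: [[0.977, 0.215, 0.003], [0.215, -0.977, 0.002], [0.003, -0.001, -1.0]]
wrist_force: [-4.8, 1.4, 9.8]
gripper_width: 1.001
10.25 [ 0.60665295 -0.02085316  0.05648721] [-3.30780678 -0.07481727  7.88415581]
10.3 [ 0.60662055 -0.02087366  0.05646544] [-3.01303716  0.82167387  7.10446286]
10.35 [ 0.60662242 -0.02085994  0.05646429] [-2.54234528  0.55419143  8.25616848]
```

View pics/w10.png

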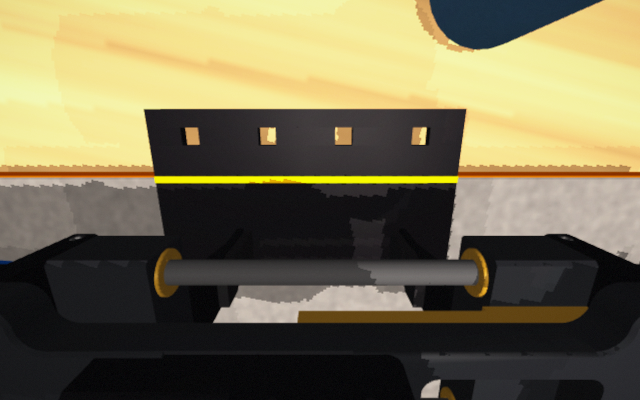

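```bash
python3 -m inch '[{"jaw":0,"x":0,"y":0,"z":-0.036,"ax":0,"ay":0,"az":0}]'; sed -i 's/:178,c/:185,c/' m.py; python3 -c "
from m import *
for i in range(6):
    p=camera_params('wrist');im=capture('wrist')[:,:,::-1].copy();s=sense();print(s['time_s'],s['tcp_pos'],s['wrist_force'])
meas(p,im);cv2.imwrite('pics/w11.png',im)
cv2.imwrite('pics/s11.png',cv2.resize(capture('scene')[140:290,230:430,::-1],None,fx=4,fy=4,interpolation=cv2.INTER_CUBIC))
cv2.imwrite('pics/sd11.png',capture('side')[:,:,::-1])
s=sense();print(s['time_s'],s['wrist_force'])"
```

```text
time_s: 10.48
tcp_pos: [0.6067, -0.0209, 0.0564]
ee_rot: [[0.977, 0.215, 0.003], [0.215, -0.977, 0.001], [0.004, -0.0, -1.0]]
wrist_force: [-5.4, 2.1, 13.9]
gripper_width: 1.004
10.525 [ 0.60664618 -0.02085645  0.05644583] [-3.35294881  1.35248919 11.12065228]
10.575 [ 0.60665427 -0.02086104  0.05643936] [-4.98933499  0.98147816 10.89112447]
10.625 [ 0.60662845 -0.02085793  0.05643314] [-4.89540634  1.98761854 11.20948451]
10.675 [ 0.60664579 -0.02086362  0.05643958] [-3.8724335   2.0506352  10.93401579]
10.725 [ 0.60664984 -0.02085553  0.05641924] [-4.56255969  0.25068248 10.92304734]
10.775 [ 0.60664519 -0.02084837  0.05644633] [-4.71500031  1.09956819 10.8016497 ]
line bbox [ 154  176  304    8 2247]
n 57 edge u,slope deg 0.6297332675285665 0.06423624567638649 resid 5.5502607768147394e-17
line u,slope 0.6297884767651574 0.11089879705467572 v range -0.23154314523918565 -0.052345922478969735 width(mm) 4
gap mm at end 0.01664321308836314
gap mm at end -0.12929772156600183
10.875 [-4.19378221  1.36187713 11.63419926]
```

View pics/s11.png

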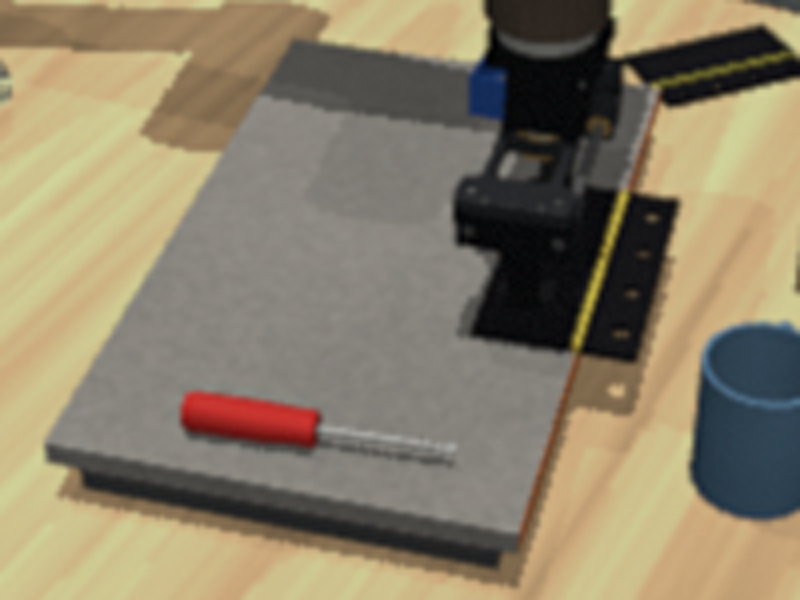

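View pics/sd11.png

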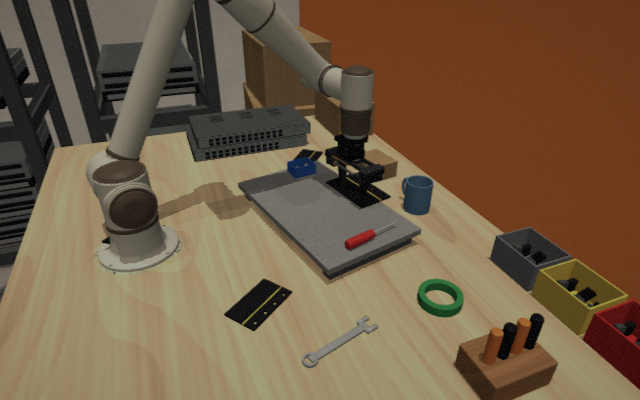

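The line lies along the edge, the press holds steady at about 11 N, and the bystanders are where they were. Handing in now.

```bash
python3 -c "
from station import *
print(finish_job());s=sense();print(s['time_s'],s['wrist_force'])"
```

```text
the job is handed in; nothing more can be done
None
the job is handed in; nothing more can be done
```

The plate is in place and held down, and the job is handed in at about 11 s on the robot's clock. I pushed the plate by its rear edge with both open fingertips. That turned it about 11° square to the board and moved it about 89 mm forward. Then I lifted off and pressed down on top of it, about 40 mm inside the board's edge.

**Alignment:** the last wrist-camera check put both ends of the yellow line within about 0.2 mm of the far edge, and square to within 0.05°. The earlier reading with the fingers lifted clear put the line up to 0.9 mm past the edge, so allow about 1 mm.

**Press:** the downward force held steady at about 11 N, with about 4 N of sideways force. The plate did not visibly shift under it.

**Bystanders:** in the last scene and side pictures the tub, screwdriver, mug, carton, tape and wrench appear where they started, though the arm partly hides the tub and carton.

**Faults along the way:** the first move call was refused for missing keys and nothing moved. One edge reading of about 2 mm was wrong because my search stopped short of the edge; I widened it and measured again. After hand-in the robot could no longer be read, so I have no force reading from that last second.

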